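# Mask the lamp and hold a cuvette in the light path

## Robot

A 7-joint arm with a two-finger parallel gripper is mounted at the origin on the work surface. World frame = base frame: x ahead of the robot, y to its left, z up, the work surface at z = 0. Lengths are in m, angles in rad, forces in N, time in s.
With the tool pointing down it reaches from about 0.4 to 0.85 m from the base axis. Payload 10.4 kg.
Tool frame: the origin (TCP) lies between the finger pads; the fingertips stand 17 mm ahead of it and the grasp point (between the pads) lies 2 mm behind it; z points along the fingers, y is the direction in which the jaws open and shut (so a half turn about z gives the same grasp; the last joint's range is limited). The gripper opens to 87 mm and grips with 3 to 60 N. Pads are 19 mm wide; open, the fingers measure 117 mm over their backs; the gripper's body (75 mm by 190 mm) begins 51 mm behind the grasp point.
Start: joints at [-1.128, 0.332, -0.065, 1.46, 0.022, 1.35, -0.088], TCP at [0.281, 0.558, 0.24] pointing down, gripper open.
Joint ranges: [-2.6, 2.6], [-0.5, 2.12], [-1.47, 1.34], [0.16, 2.42], [-1.27, 4.41], [0.06, 2.06], [-2.6, 2.6]. Speed limits (rad/s): [2.22, 2.22, 2.79, 2.79, 3.14, 3.14, 3.14].

## Interface

Orientations are given as a rotation vector (axis times angle).
In Python, from station import env, grab_frame gives the robot as it stands.
- The arm moves only by the tool send_rows, never from a script. Its argument "rows" is a list of rows, each a list of 7 numbers: the shift along the tool's x, y, z in cm, then the turn, a rotation vector about the tool's x, y, z in degrees, then the closure in counts, from 0 (fully open) to 255 (shut). In form: [[dx, dy, dz, ax, ay, az, jaw], ...]. A call has 1 to 10 rows; each row shifts and turns the pose as measured when the row begins, along the tool's axes as they then stand; what a row does not reach is not made up. A row lasts 1/10 s, in which the tool goes at most 50 mm and 8.59 degrees, less where a joint would pass 70% of its speed; a pose out of reach is approached as far as the arm can. A call is refused whole if a number of a shift passes 5 or a number of a turn 8.59, either way. A call with a gripper value outside its range is refused whole. The fingers move at their own pace and stop on an object; the grip force is fixed at half the most. Time passes only in rows, so rows that do not move let the fingers close. It gives the time, the measured TCP pose, the force and the opening at its end, in the units of the state.
- env.sense(): the state, without advancing time (a new reading comes with each control period).
- grab_frame(name): name is "scene" or "side" or "wrist"; returns a dict with "img" (420x560x3 uint8, blue, green, red), "mtx" (3x3 intrinsics, pixels), "D" ([k1, k2, p1, p2, k3] as OpenCV has them; the pictures are not rectified), "R" (3x3) and "t" (3): a world point X has camera coordinates R X + t. Camera axes: x right, y down, z forward; pixel columns grow to the right and rows downward; lengths in m; the calibration is good to about 2 mm. A picture is of the moment at which its call begins. There is no depth.
- env.finish_job(): hands the job in, once; it reports no verdict.
The state is a dict: "clock": time; "joint_positions": joint angles; "qvel": joint speeds; "tau": joint torques, N m; "position": TCP position; "orientation": TCP orientation; "ft_force": force on the tool from outside, world axes, zero at the start; "moment": the same for the moment, N m; "width": finger opening in m.
Only numpy, scipy, OpenCV 4.12 (cv2) and the standard library are available. Lean on these libraries where they do the work, as an engineer would, in place of code of your own. Each camera call takes 0.05 s, during which the arm holds its last target. There are 200 camera calls.

## Task

Hang the black aperture mask astride the bar in front of the lamp, its window centred on the light beam, lowering it on rather than dropping it. Then lift the cuvette out of its rack with the fingers on its two frosted long faces only, never touching the clear end windows, and hold it upright and still in the middle of the gap between mask and detector so that the beam runs squarely in through one clear window and out through the other. Finish while still holding it there, and leave the vial, bottle, tweezers and tip box where they are.

Things in the scene. Friction and masses are not known exactly. Their poses are not given: they have to be found in the camera images.
- bench: Fixed optical bench, base plate 460 x 90 x 12 mm, z up. Origin on the work surface under beam_mid. The light beam (6 mm, faint line) runs along its x, 85 mm above the work surface. Lamp at +x: black nose 52 mm across, face at x = 168 mm, white housing 74 mm wide behind, to x = 287 and 115 mm high. Detector at -x: lens 44 mm across, face at x = -85, grey box behind to x = -165, 111 mm high
- beam_mid (a point): Point on the light beam 85 mm above the work surface, in the middle of the gap where the cuvette is to be held: 85 mm from the detector's face and 115 mm from the bar. Axes as the bench
- bar_top (a point): A 10 mm round steel bar crosses above the beam along the bench's y, at bench x = 115 mm, between two 12 mm posts at y = +-70 mm, 133 mm high. This point is the top of the bar right above the beam, midway between the posts, 130 mm above the work surface. Axes as the bench
- mask: Loose mask, about 90 g: inverted U of black sheet, 26 (x) x 56 (y) x 79 mm tall, open below and at both y ends. Two legs 3 mm thick, 20 mm apart along x, under a 4 mm roof; each has a window 20 mm wide, 15 to 45 mm above the foot, at beam height when the roof rests on the bar. Half a turn is the same. Origin at foot, centre; starts standing on the table. To hang: y along the bar, a leg either side
- mask_roof (a point): Centre of the underside of the mask's roof, 75 mm above its foot; it rests on bar_top when hung
- cell: Loose stoppered cuvette, about 24 g, 22.5 (x, the light path) by 12.5 (y) by 45 mm tall, the top 4 mm a white stopper. The two long faces (facing +-y, 12.5 mm apart) are frosted; the two short end faces (facing +-x) are the clear windows. Origin at its underside, centre. It stands 12 mm deep in one of the rack's two pockets, 33 mm of it above the rack, its x along the rack's x
- window_a: Clear window of the cuvette at its +x end, 9 mm wide, 41 mm tall, standing 1 mm proud of the frosted walls; do not touch. Origin at its foot
- window_b: Clear window of the cuvette at its -x end, the same; do not touch
- rack: Fixed white rack block 130 (x) x 50 (y) x 17 mm with two pockets at x = +-30 mm, each 24.5 (x) by 14.5 mm (y), 12 mm deep. Origin at its underside, centre
- vial: Round amber vial 13 mm across, 47 mm tall, in the rack's other pocket; leave alone. Origin at its underside
- bottle: White bottle 48 mm across, 100 mm tall; leave alone. Origin at its underside
- tweezers: Steel tweezers lying flat, 122 mm long (x); leave alone. Origin at the underside
- tipbox: Closed pipette tip box 82 x 112 x 57 mm; leave alone. Origin at its underside
There are look-alikes about, which are no part of the job. Of the things that look like the rack, take the one that is farthest to the robot's right at the start.

How it is judged:
On the way, in this order (a step that is already met when the one before it is completed fails the run):
1. the mask hangs on the bar, centred on the beam, let go and at rest (x of mask_roof in the frame of bar_top between -0.009 and 0.009 m and y of mask_roof in the frame of bar_top between -0.008 and 0.008 m and z of mask_roof in the frame of bar_top between -0.005 and 0.006 m and angle between mask's own z axis and vertical below 0.25 rad and contact force between mask and bench above 0.2 N and contact force between the fingers and mask below 0.05 N and linear speed of mask below 0.03 m/s), for 0.2 s.
2. the fingers have lifted the cuvette clear of its rack (contact force between the fingers and cell above 0.5 N and height (world z) of cell above 0.025 m and contact force between cell and rack below 0.05 N), for 0.1 s.
At the end, for the whole second after the job is handed in: Mask rests astride the bar, untouched, within 8 mm of the beam along the bar. Cuvette held by the fingers alone, still, within 0.15 rad of upright and of the beam direction, its middle within 6 mm sideways and 13 mm in height of the beam and 25 mm of beam_mid along it (all of step 1 and contact force between the fingers and cell above 0.5 N and x of cell in the frame of beam_mid between -0.025 and 0.025 m and y of cell in the frame of beam_mid between -0.006 and 0.006 m and z of cell in the frame of beam_mid between -0.0345 and -0.0085 m and angle between the x axis of cell and the x axis of bench, either way round below 0.15 rad and angle between cell's own z axis and vertical below 0.15 rad and linear speed of cell below 0.02 m/s and contact force between cell and bench below 0.05 N and contact force between cell and mask below 0.05 N and contact force between cell and rack below 0.05 N); the arm keeps its last pose, push and grip.
It fails at once if the fingers press on a clear window of the cuvette (contact force between the fingers and window_a above 0.3 N or contact force between the fingers and window_b above 0.3 N).
It fails at once if the mask or the cuvette is dropped ((contact force between the fingers and mask below 0.02 N and linear speed of mask above 0.5 m/s) or (contact force between the fingers and cell below 0.02 N and linear speed of cell above 0.5 m/s)).
It fails at once if a bystander is moved by more than 30 mm (distance of any of vial, bottle, tweezers, tipbox from where it was at the start of the episode above 0.03 m).
It also fails if it takes over 62 s, if anything falls off the work surface, if the arm or the gripper's body presses on something with over 40 N, if the wrist force passes 120 N, or if a joint passes its speed limit or range.

## Working session

There is one attempt and no reset: what is moved stays moved. The work goes in short steps, Python scripts to look and compute and a tool call to move; the robot and the scene stay as the last step left them, time stands still between calls to the robot, and variables do not carry over. Pictures are saved under pics/ and viewed, about 8 in all and at most 12, crops included, and the job is handed in when it is done.

Besides the shell and the picture viewer there is one more tool, called after "Request:" as name([rows], argument=value, ...), one row to a line, values as JSON. send_rows: Moves the arm, as the interface text tells. Its arguments: {"type":"object","properties":{"rows":{"type":"array"}},"required":["rows"]}

```bash
ls; mkdir -p pics; python3 - <<'E'
from station import env, grab_frame
import cv2,numpy as np,pickle
print(env.sense())
fs={}
for n in ["scene","side","wrist"]:
    f=grab_frame(n); fs[n]=f; cv2.imwrite(f"pics/{n}0.png",f["img"]); C=-f["R"].T@f["t"]; print(n,C,f["R"][2],f["mtx"][0,0],f["D"])
pickle.dump(fs,open("f0.pkl","wb"))
E
```

```text
pics
{'clock': 0.0, 'joint_positions': array([-1.12757968,  0.33284438, -0.06468382,  1.46094932,  0.02157915,
        1.34987989, -0.0885477 ]), 'qvel': array([-0.00096656,  0.00068973,  0.00014672, -0.00098072,  0.00057961,
       -0.00065432,  0.00057243]), 'tau': array([-5.54921171e-04, -6.23250389e+01,  2.45233392e-02, -3.89905787e+01,
       -6.12738566e-02,  3.97011079e-02,  1.24910630e-04]), 'position': array([0.28056493, 0.5580837 , 0.23876721]), 'orientation': array([-7.25113739e-01, -3.05648554e+00,  2.13556218e-03]), 'ft_force': array([0.22931942, 0.11538243, 0.12522579]), 'moment': array([ 0.03917477, -0.00603512, -0.03450208]), 'width': 0.08725136282167378}
scene [1.30500556 0.12215962 0.739169  ] [-0.80093915  0.08491348 -0.592694  ] 411.6700110802119 [-0.12572917  0.          0.          0.          0.        ]
side [-0.13790213  1.10882185  0.9501083 ] [ 0.46343411 -0.64067455 -0.61218049] 440.98395780927353 [0.006329 0.       0.       0.       0.      ]
wrist [0.21059735 0.59409358 0.3839536 ] [ 0.2564948  -0.13115408 -0.95760588] 340.82201479917023 [-0.01022369  0.          0.          0.          0.        ]
```

View pics/scene0.png

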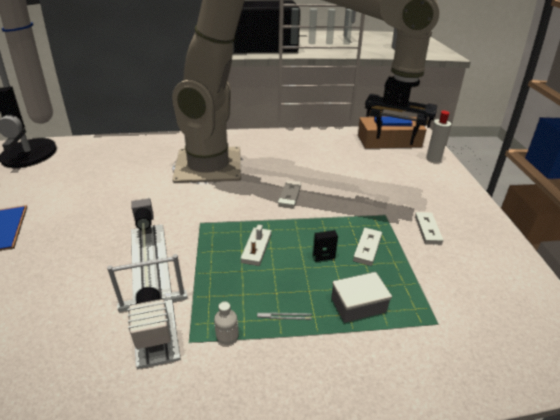

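View pics/side0.png

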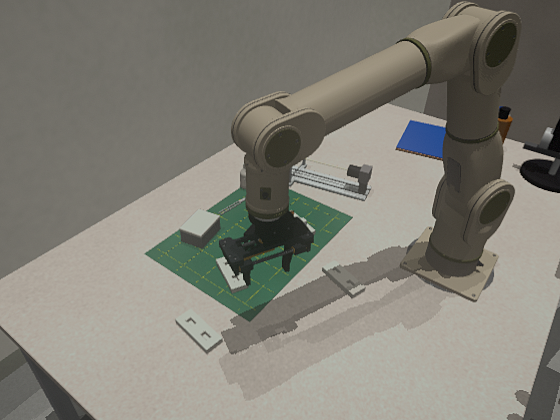

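The scene view shows the bench at left (lamp (150,322), detector (142,212), bar posts (115,285) and (180,275)). The populated rack is at (257,243), the leftmost in the image and so the robot's right. The mask is at (325,245), tip box (361,297), tweezers (285,316) and bottle (226,323). The side view is mostly blocked by the arm. Next I'll enlarge crops to read pixels.

```bash
cat > h.py <<'E'
import cv2,numpy as np,pickle
def ray(f,uv):
    p=cv2.undistortPoints(np.array([[uv]],float),f["mtx"],f["D"])[0,0]
    d=f["R"].T@np.array([p[0],p[1],1]); return -f["R"].T@f["t"],d
def onz(f,uv,z):
    C,d=ray(f,uv); return C+d*(z-C[2])/d[2]
def proj(f,X):
    return cv2.projectPoints(np.array(X,float).reshape(-1,1,3),cv2.Rodrigues(f["R"])[0],f["t"],f["mtx"],f["D"])[0][:,0]
E
python3 - <<'E'
from h import *
f=pickle.load(open("f0.pkl","rb"))["scene"]
im=f["img"]
a=cv2.resize(im[190:370,100:200],None,fx=3.3,fy=3.3,interpolation=cv2.INTER_CUBIC)
b=cv2.resize(im[215:275,235:345],None,fx=4.1,fy=4.1,interpolation=cv2.INTER_CUBIC)
c=np.zeros((600,800,3),np.uint8); c[:a.shape[0],:a.shape[1]]=a; c[:b.shape[0],335:335+b.shape[1]]=b
w=pickle.load(open("f0.pkl","rb"))["wrist"]["img"]
w=cv2.resize(w,(440,330)); c[260:590,345:785]=w
cv2.imwrite("pics/c1.png",c)
E
```

```text
(no output)
```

View pics/c1.png

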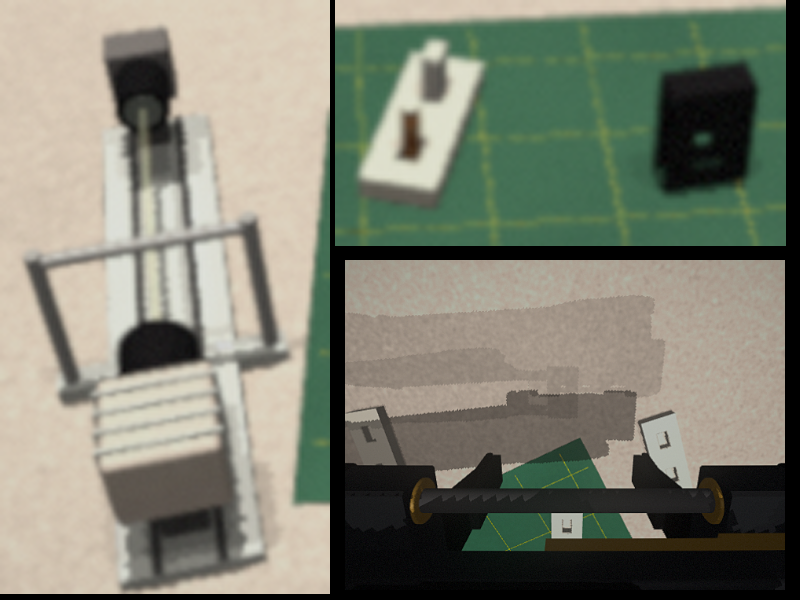

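The crop shows the bar between its post tops at scene px (110,268) and (176,257). The rack's top corners are about (253,228), (271,230), (260,261) and (241,258). The grey cuvette with the white stopper is in the rack's far pocket (259,226), and the amber vial is in the near one. The mask's roof is at about (325,234).

```bash
python3 - <<'E'
from h import *
f=pickle.load(open("f0.pkl","rb"))["scene"]
A=lambda u,v:(100+u/3.3-.35,190+v/3.3-.35); B=lambda u,v:(235+(u-335)/4.1-.38,215+v/4.1-.38)
p=[onz(f,A(*q),.133) for q in[(33,256),(250,219)]]
d=p[1]-p[0]; print("posts",p,np.linalg.norm(d),"mid",(p[0]+p[1])/2, "ydir yaw",np.degrees(np.arctan2(d[1],d[0])))
print("plate",[onz(f,A(*q),.012).round(3) for q in[(105,118),(210,115),(265,560),(120,587)]])
print("det top",[onz(f,A(*q),.111).round(3) for q in[(104,37),(170,28)]],"lamp top",[onz(f,A(*q),.115).round(3) for q in[(95,378),(212,362),(222,440),(103,466)]])
r=[onz(f,B(*q),.017) for q in[(411,53),(486,63),(440,191),(359,178)]]
print("rack",np.round(r,3),np.mean(r,0)); L=(r[2]+r[3]-r[0]-r[1])/2; print("L",np.linalg.norm(L),np.degrees(np.arctan2(L[1],L[0])),"W",np.linalg.norm(r[1]-r[0]))
print("stopper",onz(f,B(436,44),.05),"vial",onz(f,B(410,115),.052))
m=[onz(f,B(*q),.079) for q in[(664,74),(746,63),(757,88),(660,97)]]
print("mask",np.round(m,3),np.mean(m,0)); 
for i in range(4):
  e=m[(i+1)%4]-m[i];print(np.linalg.norm(e),np.degrees(np.arctan2(e[1],e[0])))
E
```

```text
posts [array([ 0.65588312, -0.16844716,  0.133     ]), array([ 0.6286484 , -0.03051806,  0.133     ])] 0.14059219977724738 mid [ 0.64226576 -0.09948261  0.133     ] ydir yaw 101.1696264702162
plate [array([ 0.354, -0.203,  0.012]), array([ 0.356, -0.11 ,  0.012]), array([ 0.809, -0.021,  0.012]), array([ 0.824, -0.108,  0.012])]
det top [array([ 0.375, -0.18 ,  0.111]), array([ 0.366, -0.128,  0.111])] lamp top [array([ 0.746, -0.115,  0.115]), array([ 0.737, -0.045,  0.115]), array([ 0.797, -0.032,  0.115]), array([ 0.812, -0.098,  0.115])]
rack [[0.394 0.147 0.017]
 [0.409 0.197 0.017]
 [0.534 0.159 0.017]
 [0.518 0.109 0.017]] [0.46364088 0.15301662 0.017     ]
L 0.13020510454993015 -17.0964928326018 W 0.052632955166959386
stopper [0.42735191 0.16261403 0.05      ] vial [0.50053298 0.14236908 0.052     ]
mask [[0.504 0.3   0.079]
 [0.497 0.354 0.079]
 [0.522 0.356 0.079]
 [0.526 0.294 0.079]] [0.51251668 0.32611578 0.079     ]
0.05389713627749674 97.53708153944203
0.024900750052757298 4.298217357314898
0.061494795502919204 -86.16782839470532
0.02269500711863301 164.51416326627987
```

Sizes agree: post spacing is 140.6 mm, the rack is 130 x 52 and the mask is about 56 x 25. Estimates are bench yaw ≈ 11.3°, bar_top ≈ (0.642, -0.099), rack yaw ≈ -17° and mask ≈ (0.5125, 0.326) with yaw ≈ 5°. I'll move to hover over the mask.

```bash
cat >> h.py <<'E'
from scipy.spatial.transform import Rotation as Ro
def plan(s,tgt,yaw,N):
    """row (tool cm, deg) that repeated N times leads to TCP tgt, tool down, jaw axis at world yaw (deg, mod 180)"""
    R0=Ro.from_rotvec(s["orientation"]); best=None
    for k in(0,180):
        y=np.radians(yaw+k); Y=np.array([np.cos(y),np.sin(y),0]); Z=np.array([0,0,-1.]); 
        Rt=Ro.from_matrix(np.c_[np.cross(Y,Z),Y,Z]); rel=(R0.inv()*Rt).as_rotvec()
        if best is None or np.linalg.norm(rel)<np.linalg.norm(best): best=rel
    st=best/N; S=sum(Ro.from_rotvec(st*k).as_matrix() for k in range(N))
    p=np.linalg.solve(S,R0.inv().apply(np.array(tgt)-s["position"]))
    return np.r_[p*100,np.degrees(st)].round(2)
def show(s):
    R=Ro.from_rotvec(s["orientation"]).as_matrix()
    print("t%.2f p"%s["clock"],s["position"].round(4),"jaw yaw %.2f tilt %.2f"%(np.degrees(np.arctan2(R[1,1],R[0,1])),np.degrees(np.arccos(-R[2,2]))),"w %.4f"%s["width"],"F",s["ft_force"].round(1),"q",s["joint_positions"].round(2))
E
python3 - <<'E'
from h import *
from station import env
s=env.sense();show(s);print(plan(s,[.5125,.326,.19],5,10))
E
```

```text
t0.15 p [0.2806 0.5582 0.2389] jaw yaw 63.31 tilt 0.06 w 0.0867 F [-0.5 -0.1  0.5] q [-1.13  0.33 -0.06  1.46  0.02  1.35 -0.09]
[-3.39  0.47  0.49 -0.01  0.    5.83]
```

Request:
send_rows([
  [-3.4, 0.5, 0.5, 0, 0, 5.8, 0],
  [-3.4, 0.5, 0.5, 0, 0, 5.8, 0],
  [-3.4, 0.5, 0.5, 0, 0, 5.8, 0],
  [-3.4, 0.5, 0.5, 0, 0, 5.8, 0],
  [-3.4, 0.5, 0.5, 0, 0, 5.8, 0],
  [-3.4, 0.5, 0.5, 0, 0, 5.8, 0],
  [-3.4, 0.5, 0.5, 0, 0, 5.8, 0],
  [-3.4, 0.5, 0.5, 0, 0, 5.8, 0],
  [-3.4, 0.5, 0.5, 0, 0, 5.8, 0],
  [-3.4, 0.5, 0.5, 0, 0, 5.8, 0],
])

```text
clock: 1.15
position: [0.5156, 0.3219, 0.1832]
orientation: [-2.146, -2.291, 0.009]
ft_force: [0.2, 0.0, -0.1]
width: 0.087
```

```bash
python3 - <<'E'
from h import *
from station import env,grab_frame
s=env.sense();show(s);print(plan(s,[.5125,.326,.19],5,5))
f=grab_frame("wrist");w=f["img"];pickle.dump(f,open("w1.pkl","wb"))
print(proj(f,[[.5125,.326,.079]]))
cv2.imwrite("pics/w1.png",w)
E
```

```text
t1.15 p [0.5156 0.3219 0.1832] jaw yaw 3.75 tilt 0.34 w 0.0870 F [ 0.2  0.  -0.1] q [-0.82  0.33  0.24  1.59 -0.08  1.23 -0.51]
[ 0.09 -0.06 -0.14 -0.07  0.02 -0.25]
[[278.5751931  208.70570872]]
```

View pics/w1.png

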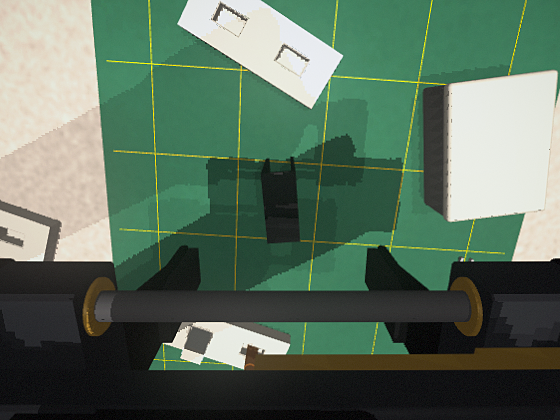

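The wrist view shows the mask from above: the roof spans about (261,177)-(297,176) at the far end and (267,243)-(300,241) at the near end. I'll segment it.

```bash
python3 - <<'E'
from h import *
f=pickle.load(open("w1.pkl","rb"));im=f["img"]
c=im[140:255,235:325]; print([im[r,275:286:5].mean(axis=1).astype(int).tolist() for r in(165,172,180,200,230)], im[200,230],im[200,310])
m=(im.max(2)<45).astype(np.uint8); m[:135]=0;m[250:]=0;m[:,:235]=0;m[:,325:]=0
for r in range(155,248,4):
    x=np.flatnonzero(m[r]); print(r,x.min() if len(x) else None,x.max() if len(x) else None,len(x))
cv2.imwrite("pics/w1c.png",cv2.resize(np.clip(c.astype(float)*3,0,255).astype(np.uint8),None,fx=5,fy=5,interpolation=cv2.INTER_NEAREST))
E
```

```text
[[49, 49, 42], [34, 42, 33], [24, 25, 27], [25, 22, 19], [33, 26, 31]] [57 81 41] [54 70 35]
155 None None 0
159 266 292 6
163 264 293 9
167 263 294 11
171 262 295 26
175 261 295 35
179 261 295 35
183 262 295 34
187 262 295 34
191 262 296 35
195 263 296 34
199 263 297 35
203 264 297 34
207 264 297 34
211 264 297 34
215 265 298 34
219 265 298 34
223 266 298 33
227 266 298 33
231 266 298 33
235 267 299 33
239 267 299 33
243 None None 0
247 None None 0
```

View pics/w1c.png

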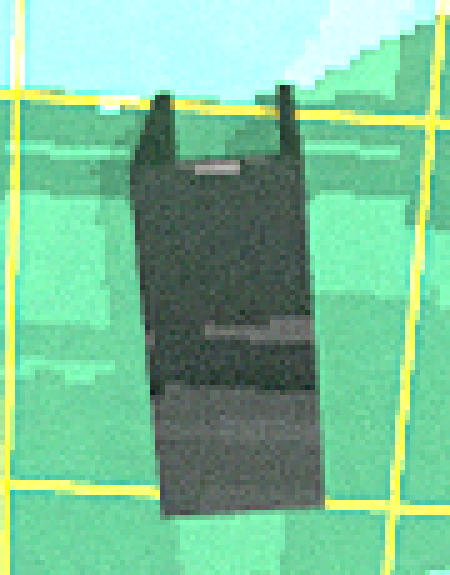

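The roof's corners are at px (261.4,172), (295,172), (299.6,241.4) and (267.4,243.4).

```bash
python3 - <<'E'
from h import *
from station import env
f=pickle.load(open("w1.pkl","rb"))
m=[onz(f,q,.079) for q in[(261.2,172),(295.2,171.5),(299.5,241.3),(267.2,243.2)]]
print(np.round(m,4),np.mean(m,0))
for i in range(4):
  e=m[(i+1)%4]-m[i];print(np.linalg.norm(e),np.degrees(np.arctan2(e[1],e[0])))
c=np.mean(m,0);s=env.sense()
show(s)
e=m[3]+m[2]-m[0]-m[1];y=np.degrees(np.arctan2(e[1],e[0]));print(y-90)
print(plan(s,[c[0],c[1],.100],y+90,6),plan(s,[c[0],c[1],.071],y+90,9))
E
```

```text
[[0.4979 0.3535 0.079 ]
 [0.523  0.3555 0.079 ]
 [0.5306 0.3004 0.079 ]
 [0.5053 0.297  0.079 ]] [0.51419615 0.326596   0.079     ]
0.025153852372428353 4.653844756546088
0.0556502675616333 -82.14908908476464
0.025485250734928196 -172.4934588102664
0.0569011357374296 97.47825454910983
t1.20 p [0.5183 0.3144 0.1825] jaw yaw 2.94 tilt 0.46 w 0.0872 F [ 3.3 -5.8 -1.3] q [-0.82  0.33  0.24  1.6  -0.08  1.23 -0.51]
-172.3374880799999
[ 0.21 -0.05  1.37 -0.06  0.05 -0.79] [ 0.14 -0.03  1.24 -0.04  0.04 -0.53]
```

Request:
send_rows([
  [0.2, 0, 0.6, 0, 0, -0.8, 0],
  [0.2, -0.1, 1.4, 0, 0, -0.8, 0],
  [0.2, 0, 1.4, 0, 0, -0.8, 0],
  [0.2, -0.1, 1.4, 0, 0, -0.8, 0],
  [0.2, 0, 1.4, 0, 0, -0.8, 0],
  [0.2, 0, 1.0, 0, 0, -0.8, 0],
  [0, 0, 0.2, 0, 0, 0, 0],
  [0, 0, 0, 0, 0, 0, 0],
])

```text
clock: 2.0
position: [0.5113, 0.3289, 0.099]
orientation: [-2.048, -2.379, 0.019]
ft_force: [-1.0, 0.4, 0.0]
width: 0.087
```

```bash
python3 - <<'E'
from h import *
from station import env
s=env.sense();show(s)
print(plan(s,[.5142,.3266,.100],7.7,2),plan(s,[.5142,.3266,.071],7.7,6))
E
```

```text
t2.00 p [0.5113 0.3289 0.099 ] jaw yaw 8.53 tilt 0.72 w 0.0870 F [-1.   0.4  0. ] q [-0.81  0.42  0.21  1.67 -0.09  1.08 -0.43]
[-0.14  0.13 -0.05 -0.31  0.18  0.42] [-0.04  0.04  0.47 -0.1   0.06  0.14]
```

Request:
send_rows([
  [-0.1, 0.1, 0.2, -0.3, 0.2, 0.4, 0],
  [-0.1, 0.1, 0.6, -0.3, 0.2, 0.4, 0],
  [0, 0, 0.6, 0, 0, 0, 0],
  [0, 0, 0.6, 0, 0, 0, 0],
  [0, 0, 0.6, 0, 0, 0, 0],
  [0, 0, 0.2, 0, 0, 0, 0],
  [0, 0, 0, 0, 0, 0, 0],
  [0, 0, 0, 0, 0, 0, 0],
])

```text
clock: 2.8
position: [0.515, 0.3271, 0.0701]
orientation: [2.07, 2.363, 0.006]
ft_force: [-1.4, 0.2, 0.8]
width: 0.0875
```

```bash
python3 - <<'E'
from h import *
from station import env
s=env.sense();show(s)
print(plan(s,[.5142,.3266,.071],7.7,2))
E
```

```text
t2.80 p [0.515  0.3271 0.0701] jaw yaw 7.59 tilt 0.22 w 0.0875 F [-1.4  0.2  0.8] q [-0.81  0.44  0.21  1.7  -0.11  1.01 -0.43]
[-0.02 -0.04 -0.04  0.09 -0.07 -0.06]
```

Request:
send_rows([
  [0, -0.1, 0, 0, 0, 0, 60],
  [0, 0, 0, 0, 0, 0, 120],
  [0, 0, 0, 0, 0, 0, 150],
  [0, 0, 0, 0, 0, 0, 255],
  [0, 0, 0, 0, 0, 0, 255],
  [0, 0, 0, 0, 0, 0, 255],
  [0, 0, 0, 0, 0, 0, 255],
  [0, 0, 0, 0, 0, 0, 255],
])

```text
clock: 3.6
position: [0.5143, 0.3274, 0.071]
orientation: [2.069, 2.363, 0.008]
ft_force: [0.2, 0.2, 0.3]
width: 0.031
```

```bash
python3 - <<'E'
from h import *
from station import env
s=env.sense();show(s)
print(plan(s,[s["position"][0],s["position"][1],.22],7.7,5))
E
```

```text
t3.60 p [0.5143 0.3274 0.071 ] jaw yaw 7.60 tilt 0.31 w 0.0310 F [0.2 0.2 0.3] q [-0.81  0.44  0.21  1.7  -0.1   1.01 -0.43]
[ 0.01  0.01 -2.98  0.05 -0.04 -0.02]
```

Request:
send_rows([
  [0, 0, 0, 0, 0, 0, 255],
  [0, 0, 0, 0, 0, 0, 255],
  [0, 0, 0, 0, 0, 0, 255],
  [0, 0, 0, 0, 0, 0, 255],
  [0, 0, 0, 0, 0, 0, 255],
])

```text
clock: 4.1
position: [0.5142, 0.3274, 0.0709]
orientation: [2.069, 2.364, 0.008]
ft_force: [-0.6, -0.4, 0.3]
width: 0.0255
```

Request:
send_rows([
  [0, 0, -1, 0, 0, 0, 255],
  [0, 0, -2, 0, 0, 0, 255],
  [0, 0, -3, 0, 0, 0, 255],
  [0, 0, -3, 0, 0, 0, 255],
  [0, 0, -3, 0, 0, 0, 255],
  [0, 0, -2, 0, 0, 0, 255],
  [0, 0, -1, 0, 0, 0, 255],
  [0, 0, 0, 0, 0, 0, 255],
])

```text
clock: 4.9
position: [0.5129, 0.3259, 0.2299]
orientation: [2.07, 2.363, 0.006]
ft_force: [0.6, 0.3, -1.1]
width: 0.0258
```

```bash
python3 - <<'E'
from h import *
from station import env,grab_frame
f=grab_frame("scene");s=env.sense();show(s)
print(plan(s,[.642,-.0995,.225],11.3,18),plan(s,[.642,-.0995,.225],11.3,10))
pickle.dump(f,open("s2.pkl","wb"));cv2.imwrite("pics/s2.png",f["img"])
E
```

```text
t4.95 p [0.5127 0.3257 0.229 ] jaw yaw 7.56 tilt 0.18 w 0.0262 F [ 0.3 -0.1 -1.2] q [-0.83  0.3   0.23  1.54 -0.07  1.31 -0.46]
[-2.45  0.33  0.02  0.01 -0.01 -0.21] [-4.41  0.59  0.04  0.01 -0.01 -0.37]
```

The mask is held: width 26 mm, weight about 1 N. Carrying it over the bar.

Request:
send_rows([
  [-1.0, 0.2, 0, 0, 0, -0.2, 255],
  [-2.4, 0.3, 0, 0, 0, -0.2, 255],
  [-2.6, 0.3, 0, 0, 0, -0.2, 255],
  [-2.6, 0.3, 0, 0, 0, -0.2, 255],
  [-2.6, 0.3, 0, 0, 0, -0.2, 255],
  [-2.6, 0.3, 0, 0, 0, -0.2, 255],
  [-2.6, 0.4, 0, 0, 0, -0.2, 255],
  [-2.6, 0.4, 0, 0, 0, -0.2, 255],
  [-2.6, 0.4, 0, 0, 0, -0.2, 255],
  [-2.6, 0.4, 0, 0, 0, -0.2, 255],
])

```text
clock: 5.95
position: [0.5778, 0.0771, 0.2142]
orientation: [-2.015, -2.399, 0.028]
ft_force: [0.8, 0.0, -0.4]
width: 0.026
```

Request:
send_rows([
  [-2.6, 0.3, 0, 0, 0, -0.2, 255],
  [-2.6, 0.3, 0, 0, 0, -0.2, 255],
  [-2.6, 0.3, 0, 0, 0, -0.2, 255],
  [-2.6, 0.3, 0, 0, 0, -0.2, 255],
  [-2.6, 0.3, 0, 0, 0, -0.2, 255],
  [-2.6, 0.4, 0, 0, 0, -0.2, 255],
  [-1.5, 0.2, 0, 0, 0, -0.2, 255],
  [-0.7, 0.1, 0, 0, 0, -0.2, 255],
  [0, 0, 0, 0, 0, 0, 255],
])

```text
clock: 6.85
position: [0.6256, -0.1147, 0.2015]
orientation: [-1.985, -2.408, 0.056]
ft_force: [-0.3, 0.2, -1.2]
width: 0.0261
```

```bash
python3 - <<'E'
from h import *
from station import env,grab_frame
f=grab_frame("scene");g=grab_frame("side");w=grab_frame("wrist");s=env.sense();show(s)
print(plan(s,[.642,-.0987,.225],11.3,4))
pickle.dump((f,g,w),open("s3.pkl","wb"))
P=lambda fr:[proj(fr,[[.642,-.0995,.13],[.656,-.168,.133],[.6286,-.0305,.133]]).round(0).tolist()]
print(P(f),P(g),P(w))
c=np.zeros((600,800,3),np.uint8)
a=cv2.resize(f["img"][140:340,90:220],None,fx=3,fy=3,interpolation=2);c[:600,:390]=a
b=cv2.resize(g["img"][90:220,230:390],None,fx=2.5,fy=2.5,interpolation=2);c[:325,395:795]=b
d=cv2.resize(w["img"],(360,270));c[328:598,400:760]=d
cv2.imwrite("pics/c3.png",c)
E
```

```text
t7.00 p [ 0.626  -0.112   0.2022] jaw yaw 11.17 tilt 2.29 w 0.0261 F [-0.6  0.2 -0.2] q [-0.24  0.42  0.45  1.47 -0.16  1.33  0.42]
[ 0.25  0.44 -0.58 -0.57  0.09 -0.03]
[[[143.0, 263.0], [110.0, 267.0], [175.0, 256.0]]] [[[298.0, 146.0], [305.0, 138.0], [290.0, 154.0]]] [[[313.0, 214.0], [312.0, 308.0], [317.0, 104.0]]]
```

View pics/c3.png

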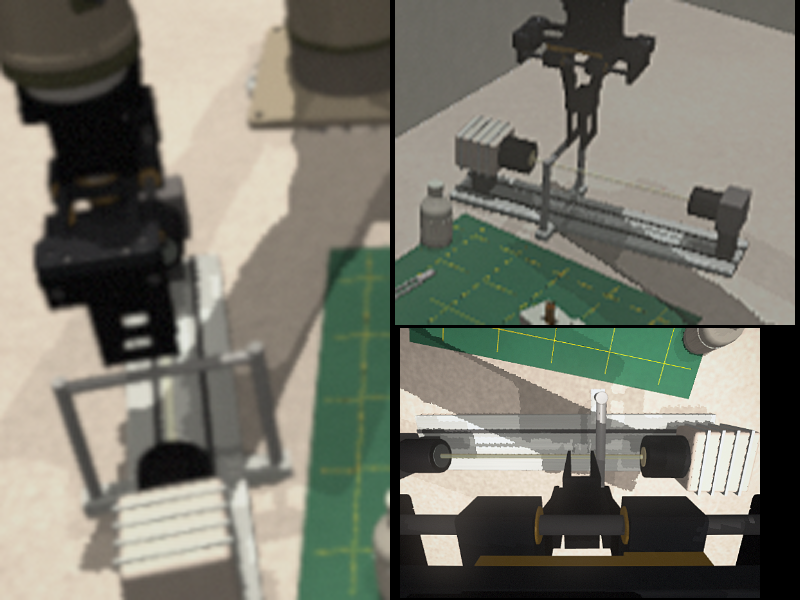

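The mask hangs level in the grip, about 15 mm on the detector side of the bar. The foot is near bar height, so I'll raise it first, then level, centre and measure the bar in the wrist view (bar near wrist px (312,107-200)).

Request:
send_rows([
  [0, 0, -1.5, -0.6, 0.1, 0, 255],
  [0, 0, -1.5, -0.6, 0.1, 0, 255],
  [0, 0, -0.5, -0.6, 0.1, 0, 255],
  [0, 0, 0, -0.6, 0.1, 0, 255],
  [0, 0, 0, 0, 0, 0, 255],
])

```text
clock: 7.5
position: [0.6278, -0.1082, 0.2424]
orientation: [1.986, 2.428, 0.014]
ft_force: [-0.2, -0.4, -1.5]
width: 0.0259
```

```bash
python3 - <<'E'
from h import *
from station import env,grab_frame
w=grab_frame("wrist");f=grab_frame("scene");s=env.sense();show(s)
pickle.dump((f,w),open("s4.pkl","wb"))
print(plan(s,[.642,-.0987,.235],11.3,4))
print(proj(w,[[.642,-.0995,.13],[.656,-.168,.133],[.6286,-.0305,.133],[.642-.115*.981,-.0995-.115*.196,.085]]).round(0).tolist())
g=w["img"].max(2).astype(int)
c=cv2.resize(w["img"][70:240,180:440],None,fx=3,fy=3,interpolation=2);cv2.imwrite("pics/c4.png",c)
E
```

```text
t7.60 p [ 0.6278 -0.1081  0.2418] jaw yaw 11.45 tilt 0.50 w 0.0254 F [ 0.6 -0.3 -1.6] q [-0.24  0.37  0.45  1.45 -0.17  1.35  0.42]
[ 0.16  0.39  0.17  0.12 -0.03  0.04]
[[300.0, 204.0], [299.0, 286.0], [302.0, 112.0], [171.0, 191.0]]
```

View pics/c4.png

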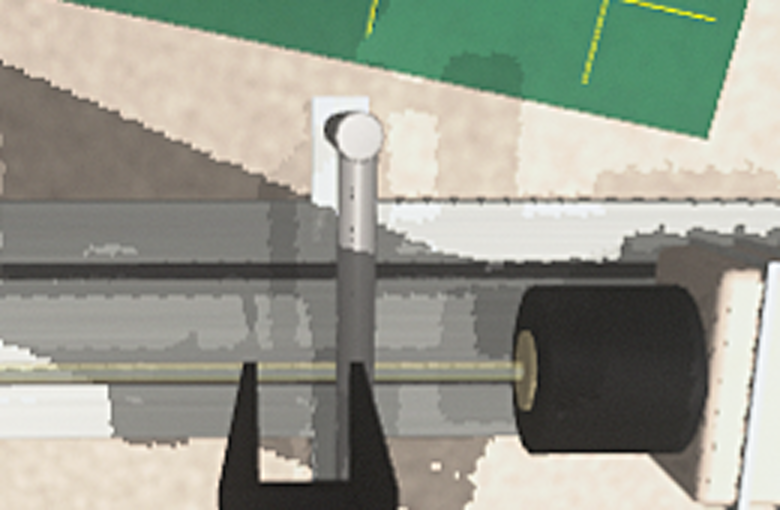

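The wrist crop shows the post top at px (299.7,114.7), the bar axis near (298.8,169.7) and the beam line through (180,195.3) and (348,193.7).

```bash
python3 - <<'E'
from h import *
f,w=pickle.load(open("s4.pkl","rb"))
p=onz(w,(299.7,114.7),.133); b=onz(w,(298.5,169.7),.13)
b1=onz(w,(180,195.3),.085);b2=onz(w,(347,193.8),.085);print("post",p,"bar",b,"beam",b1,b2)
d=b2-b1;yw=np.degrees(np.arctan2(d[1],d[0]));print("beam yaw",yw, "bar dir",np.degrees(np.arctan2(*(p-b)[1::-1])))
for yaw in(11.2,yw):
  u=np.array([np.cos(np.radians(yaw)),np.sin(np.radians(yaw)),0]);n=np.array([-u[1],u[0],0])
  print(yaw,"bar_top from post",p-.07*n,"post-beam y",(p-b1)@n, (p-b2)@n, "bar x check: u of post/bar/scene",p@u,b@u,np.array([.6423,-.0995,0])@u)
  print("lamp nose face", (onz(w,(353.5,193.5),.085)-p)@u)
print("legs: left tip, right tip at foot", )
# mask feet in wrist: far leg ends, crop (250,365),(356,365); foot z = tcp-.071
for q in[(263.3,191.5),(298.8,191.5)]: print(onz(w,q,.1708))
E
```

```text
post [ 0.62722374 -0.03301927  0.133     ] bar [ 0.63511792 -0.07282429  0.13      ] beam [ 0.53796936 -0.12450748  0.085     ] [ 0.68758331 -0.09317933  0.085     ]
beam yaw 11.826480324536098 bar dir 101.21741022360294
11.2 bar_top from post [ 0.64082015 -0.10168613  0.133     ] post-beam y 0.07240956488225563 0.07073821893341947 bar x check: u of post/bar/scene 0.6088648876495748 0.6088772185999868 0.6107411783343986
lamp nose face 0.05348409450362698
11.826480324536098 bar_top from post [ 0.64157013 -0.10153337  0.133     ] post-beam y 0.07125362393981288 0.07125362393981287 bar x check: u of post/bar/scene 0.6071422741585681 0.6067109027959677 0.6082733828034725
lamp nose face 0.052710674763814955
legs: left tip, right tip at foot
[ 0.61184445 -0.08477812  0.1708    ]
[ 0.63462037 -0.08022554  0.1708    ]
```

Two independent views agree on bar_top ≈ (0.641, -0.101) within about 2 mm: post to beam is 71 mm, and the nose face is 53 mm from the bar. The mask needs +1.4 cm along tool y and +0.5 cm along tool x.

Request:
send_rows([
  [0.2, 0.5, 0, 0.1, 0, 0, 255],
  [0.2, 0.5, 0, 0.1, 0, 0, 255],
  [0.1, 0.4, 0, 0.1, 0, 0, 255],
  [0, 0, 0, 0.1, 0, 0, 255],
  [0, 0, 0, 0, 0, 0, 255],
])

```text
clock: 8.1
position: [0.6415, -0.099, 0.24]
orientation: [-1.985, -2.43, -0.0]
ft_force: [-0.5, 0.1, -1.2]
width: 0.0258
```

```bash
python3 - <<'E'
from h import *
from station import env
s=env.sense();show(s)
print(plan(s,[.6408,-.1003,.21],11.4,4))
E
```

```text
t8.10 p [ 0.6415 -0.099   0.24  ] jaw yaw 11.50 tilt 0.21 w 0.0258 F [-0.5  0.1 -1.2] q [-0.25  0.41  0.45  1.41 -0.18  1.37  0.41]
[-0.03 -0.02  0.75 -0.03 -0.04  0.02]
```

Request:
send_rows([
  [-0.1, -0.1, 0.5, 0, 0, 0, 255],
  [0, 0, 1, 0, 0, 0, 255],
  [0, 0, 1, 0, 0, 0, 255],
  [0, 0, 1, 0, 0, 0, 255],
  [0, 0, 1, 0, 0, 0, 255],
  [0, 0, 1, 0, 0, 0, 255],
  [0, 0, 0.5, 0, 0, 0, 255],
  [0, 0, 0, 0, 0, 0, 255],
])

```text
clock: 8.9
position: [0.6391, -0.1005, 0.1728]
orientation: [-1.985, -2.427, 0.003]
ft_force: [-0.2, -0.2, -0.9]
width: 0.0257
```

```bash
python3 - <<'E'
from h import *
from station import env
s=env.sense();show(s)
print(plan(s,[.6406,-.1003,.15],11.4,4))
E
```

```text
t8.90 p [ 0.6391 -0.1005  0.1728] jaw yaw 11.45 tilt 0.35 w 0.0257 F [-0.2 -0.2 -0.9] q [-0.24  0.45  0.44  1.5  -0.2   1.25  0.42]
[-0.    0.04  0.57 -0.07 -0.05  0.01]
```

Request:
send_rows([
  [0, 0.1, 0.5, -0.1, -0.1, 0, 255],
  [0, 0.1, 0.8, -0.1, -0.1, 0, 255],
  [0, 0, 0.8, -0.1, 0, 0, 255],
  [0, 0, 0.8, 0, 0, 0, 255],
  [0, 0, 0.5, 0, 0, 0, 255],
  [0, 0, 0.2, 0, 0, 0, 255],
  [0, 0, 0, 0, 0, 0, 255],
])

```text
clock: 9.6
position: [0.6416, -0.1, 0.1341]
orientation: [1.987, 2.431, 0.001]
ft_force: [1.0, -0.6, -1.0]
width: 0.0257
```

```bash
python3 - <<'E'
from h import *
from station import env,grab_frame
s=env.sense();show(s)
print(plan(s,[.6406,-.1003,.127],11.4,4))
E
```

```text
t9.60 p [ 0.6416 -0.1     0.1341] jaw yaw 11.47 tilt 0.10 w 0.0257 F [ 1.  -0.6 -1. ] q [-0.23  0.48  0.43  1.54 -0.21  1.17  0.43]
[-0.   -0.03  0.18  0.02  0.01  0.02]
```

Request:
send_rows([
  [0, -0.1, 0.2, 0, 0, 0, 255],
  [0, 0, 0.2, 0, 0, 0, 255],
  [0, 0, 0.2, 0, 0, 0, 255],
  [0, 0, 0.1, 0, 0, 0, 255],
  [0, 0, 0, 0, 0, 0, 255],
])

```text
clock: 10.1
position: [0.6411, -0.1004, 0.1274]
orientation: [1.987, 2.43, 0.003]
ft_force: [-0.0, -0.6, -0.6]
width: 0.0256
```

Request:
send_rows([
  [0, 0, 0.1, 0, 0, 0, 255],
  [0, 0, 0.1, 0, 0, 0, 255],
  [0, 0, 0.1, 0, 0, 0, 255],
  [0, 0, 0, 0, 0, 0, 255],
])

```text
clock: 10.5
position: [0.6413, -0.1004, 0.126]
orientation: [1.987, 2.43, 0.004]
ft_force: [0.4, -0.5, -0.2]
width: 0.026
```

Request:
send_rows([
  [0, 0, 0.1, 0, 0, 0, 255],
  [0, 0, 0.1, 0, 0, 0, 255],
  [0, 0, 0, 0, 0, 0, 255],
])

```text
clock: 10.8
position: [0.6416, -0.1004, 0.1259]
orientation: [1.987, 2.429, 0.006]
ft_force: [0.1, 0.5, -1.6]
width: 0.026
```

Request:
send_rows([
  [0, 0, 0.2, 0, 0, 0, 255],
  [0, 0, 0.2, 0, 0, 0, 255],
  [0, 0, 0, 0, 0, 0, 255],
  [0, 0, 0, 0, 0, 0, 255],
])

```text
clock: 11.2
position: [0.6421, -0.1004, 0.126]
orientation: [1.986, 2.428, 0.01]
ft_force: [0.2, -0.8, -0.6]
width: 0.0261
```

```bash
python3 - <<'E'
from h import *
from station import env,grab_frame
f=grab_frame("scene");g=grab_frame("side");s=env.sense();show(s)
c=np.zeros((600,800,3),np.uint8)
a=cv2.resize(f["img"][220:320,90:220],None,fx=4,fy=4,interpolation=2);c[:400,:520]=np.clip(a*1.6,0,255)
b=cv2.resize(g["img"][110:180,260:330],None,fx=4,fy=4,interpolation=2);c[:280,520:800]=np.clip(b*1.6,0,255)
cv2.imwrite("pics/c5.png",c)
E
```

```text
t11.30 p [ 0.6419 -0.1004  0.1256] jaw yaw 11.44 tilt 0.42 w 0.0257 F [1.4 0.1 0.8] q [-0.23  0.48  0.42  1.55 -0.21  1.15  0.44]
```

View pics/c5.png

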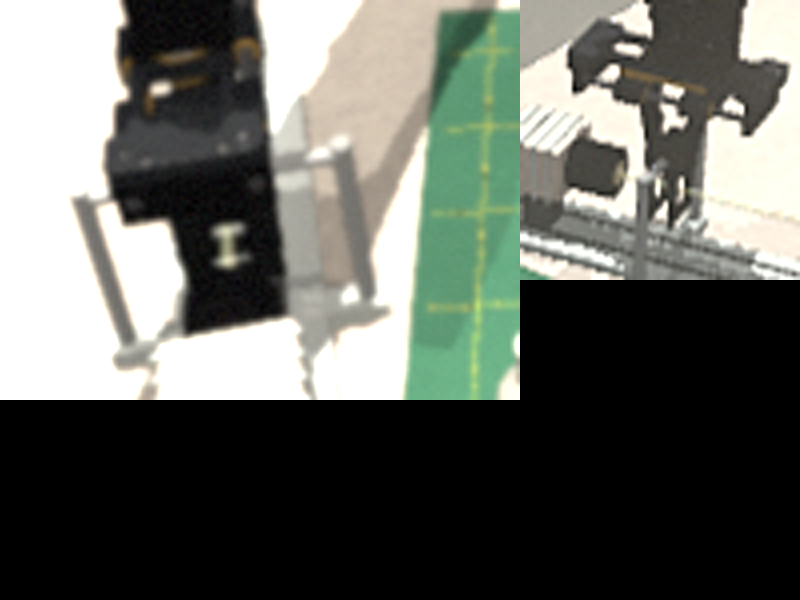

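The mask is seated: z has stopped at 0.126 as predicted, with the beam visible through the window at scene crop (228,243). Releasing with a modest opening.

Request:
send_rows([
  [0, 0, 0, 0, 0, 0, 175],
  [0, 0, 0, 0, 0, 0, 165],
  [0, 0, 0, 0, 0, 0, 155],
  [0, 0, 0, 0, 0, 0, 145],
  [0, 0, 0, 0, 0, 0, 135],
  [0, 0, 0, 0, 0, 0, 130],
  [0, 0, 0, 0, 0, 0, 130],
  [0, 0, 0, 0, 0, 0, 130],
])

```text
clock: 12.1
position: [0.6419, -0.1004, 0.1246]
orientation: [1.986, 2.429, 0.008]
ft_force: [-0.4, -1.1, -0.3]
width: 0.0424
```

```bash
python3 - <<'E'
from h import *
from station import env
s=env.sense();show(s);p=s["position"]
print(plan(s,[.6412,-.1004,.2],11.4,6))
E
```

```text
t12.10 p [ 0.6419 -0.1004  0.1246] jaw yaw 11.45 tilt 0.37 w 0.0424 F [-0.4 -1.1 -0.3] q [-0.23  0.48  0.42  1.55 -0.21  1.14  0.44]
[ 0.   -0.01 -1.26  0.06 -0.    0.01]
```

Request:
send_rows([
  [0, 0, -0.4, 0, 0, 0, 130],
  [0, 0, -0.8, 0, 0, 0, 130],
  [0, 0, -1.5, 0, 0, 0, 130],
  [0, 0, -2, 0, 0, 0, 130],
  [0, 0, -3, 0, 0, 0, 130],
  [0, 0, -3, 0, 0, 0, 130],
  [0, 0, -2, 0, 0, 0, 100],
  [0, 0, 0, 0, 0, 0, 0],
  [0, 0, 0, 0, 0, 0, 0],
])

```text
clock: 13.0
position: [0.6412, -0.1013, 0.2651]
orientation: [1.985, 2.425, 0.013]
ft_force: [-0.2, -0.1, -0.3]
width: 0.0591
```

```bash
python3 - <<'E'
from h import *
from station import env,grab_frame
f=grab_frame("scene");g=grab_frame("wrist");s=env.sense();show(s)
pickle.dump((f,g),open("s6.pkl","wb"))
print(plan(s,[.4350,.1620,.2],73,10),plan(s,[.4350,.1620,.2],73,16))
c=np.zeros((600,800,3),np.uint8)
a=cv2.resize(f["img"][230:310,100:190],None,fx=4,fy=4,interpolation=2);c[:320,:360]=a
c[:420,360:800]=cv2.resize(g["img"],None,fx=1,fy=1)[:,60:500]
cv2.imwrite("pics/c6.png",c)
E
```

```text
t13.10 p [ 0.641  -0.1013  0.2643] jaw yaw 11.40 tilt 0.61 w 0.0672 F [ 0.6 -0.2 -0.4] q [-0.25  0.38  0.46  1.39 -0.17  1.4   0.4 ]
[ 3.51  0.06  0.64  0.05  0.04 -6.16] [ 2.19  0.08  0.4   0.03  0.02 -3.85]
```

View pics/c6.png

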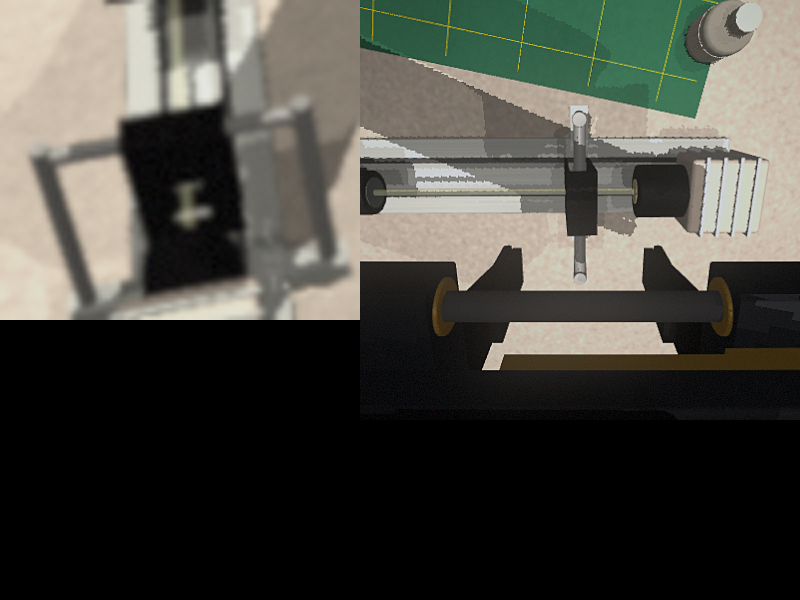

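The mask hangs level. Its roof centre is at about wrist crop (581,200), against a post midpoint of (580,198), so it is centred within about 2 mm. Going to the cuvette.

Request:
send_rows([
  [1.0, 0, 0, 0, 0, -3.9, 0],
  [2.2, 0.1, 0.2, 0, 0, -3.9, 0],
  [2.2, 0.1, 0.3, 0, 0, -3.9, 0],
  [2.2, 0.1, 0.3, 0, 0, -3.9, 0],
  [2.2, 0.1, 0.3, 0, 0, -3.9, 0],
  [2.2, 0.1, 0.3, 0, 0, -3.9, 0],
  [2.2, 0.1, 0.3, 0, 0, -3.9, 0],
  [2.2, 0.1, 0.3, 0, 0, -3.9, 0],
  [2.2, 0.1, 0.3, 0, 0, -3.9, 0],
  [2.2, 0.1, 0.3, 0, 0, -3.9, 0],
])

```text
clock: 14.1
position: [0.5322, 0.0965, 0.2283]
orientation: [-0.984, -2.983, 0.001]
ft_force: [-0.7, -0.1, -0.8]
width: 0.0874
```

```bash
python3 - <<'E'
from h import *
from station import env
s=env.sense();show(s)
print(plan(s,[.4350,.1620,.18],73,7))
E
```

```text
t14.10 p [0.5322 0.0965 0.2283] jaw yaw 53.47 tilt 0.06 w 0.0874 F [-0.7 -0.1 -0.8] q [-0.48  0.15  0.24  1.71 -0.04  1.28  0.7 ]
[ 1.67  0.17  0.69 -0.01 -0.01 -2.79]
```

Request:
send_rows([
  [1.7, 0.2, 0.6, 0, 0, -2.8, 0],
  [1.7, 0.2, 0.6, 0, 0, -2.8, 0],
  [1.7, 0.2, 0.6, 0, 0, -2.8, 0],
  [1.7, 0.2, 0.6, 0, 0, -2.8, 0],
  [1.7, 0.2, 0.6, 0, 0, -2.8, 0],
  [1.2, 0.1, 0.4, 0, 0, -2.8, 0],
  [0.6, 0, 0.2, 0, 0, -2.0, 0],
  [0, 0, 0, 0, 0, 0, 0],
])

```text
clock: 14.9
position: [0.4319, 0.169, 0.1867]
orientation: [-0.4, -3.111, 0.005]
ft_force: [0.4, -0.0, -0.8]
width: 0.087
```

```bash
python3 - <<'E'
from h import *
from station import env,grab_frame
g=grab_frame("wrist");s=env.sense();show(s)
pickle.dump(g,open("w7.pkl","wb"))
print(plan(s,[.4350,.1620,.10],73,6),proj(g,[[.435,.162,.05],[.4636,.153,.017]]))
cv2.imwrite("pics/w7.png",cv2.resize(g["img"][120:280,170:390],None,fx=3.6,fy=3.6,interpolation=2))
E
```

```text
t14.95 p [0.4324 0.1688 0.1869] jaw yaw 75.23 tilt 0.34 w 0.0870 F [-0.2  0.6  0.1] q [-0.59  0.02  0.12  1.94 -0.    1.19  0.84]
[-0.08 -0.09  1.45 -0.04 -0.04  0.37] [[275.78798594 208.20341054]
 [275.23635778 228.0517276 ]]
```

View pics/w7.png

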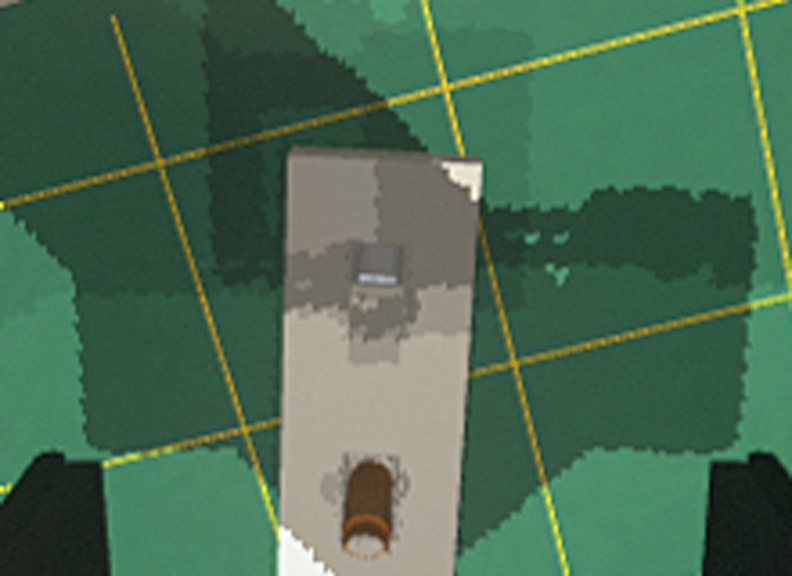

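The crop shows the rack from above. The vial is at crop (367,500). A dark cell end is at (379,265), and a paler block, possibly the stopper, runs down to (375,360). I'll compare with the expected corner projections.

```bash
python3 - <<'E'
from h import *
g=pickle.load(open("w7.pkl","rb"))
S=lambda q:((q-[170,120])*3.6+1.3).round(0).tolist()
a=np.radians(-17);u=np.array([np.cos(a),np.sin(a),0]);n=np.array([-u[1],u[0],0])
c=np.array([.4636,.153,0])
k=lambda c,hx,hy,z:[c+sx*hx*u+sy*hy*n+[0,0,z] for sx,sy in((-1,-1),(-1,1),(1,1),(1,-1))]
print("rack top",S(proj(g,k(c,.065,.025,.017))))
pc=c-.03*u
print("pocket",S(proj(g,k(pc,.01225,.00725,.017))));print("cell top",S(proj(g,k(pc,.01125,.00625,.05))))
vc=c+.03*u
print("vial top",S(proj(g,[vc+[0,0,.052]])))
I=lambda u_,v:(170+(u_-1.3)/3.6,120+(v-1.3)/3.6)
for nm,q,z in[("rack far-l",(289,155),.017),("rack far-r",(480,163),.017),("left mid",(282,420),.017),("right mid",(463,480),.017),("vialtop",(366,545),.052),("dark tl",(356,244),.017),("dark tr",(403,244),.017),("pale bl",(349,360),.05),("pale br",(398,362),.05),("pale tl",(350,288),.05),("pale tr",(403,288),.05)]:
    print(nm,onz(g,I(*q),z).round(4))
E
```

```text
rack top [[292.0, 148.0], [486.0, 156.0], [459.0, 607.0], [285.0, 600.0]]
pocket [[358.0, 238.0], [413.0, 240.0], [409.0, 329.0], [355.0, 327.0]]
cell top [[356.0, 272.0], [409.0, 274.0], [405.0, 364.0], [354.0, 362.0]]
vial top [[373.0, 549.0]]
rack far-l [0.3956 0.1469 0.017 ]
rack far-r [0.41  0.194 0.017]
left mid [0.4652 0.1247 0.017 ]
right mid [0.495  0.1685 0.017 ]
vialtop [0.4907 0.1429 0.052 ]
dark tl [0.4226 0.1574 0.017 ]
dark tr [0.4257 0.1694 0.017 ]
pale bl [0.443  0.1516 0.05  ]
pale br [0.4465 0.1629 0.05  ]
pale tl [0.4257 0.1566 0.05  ]
pale tr [0.4289 0.1688 0.05  ]
```

The measured cuvette centre is (0.4351, 0.1604), and the rack edges, the vial top and the earlier scene estimate all agree within about 1.5 mm. Rack yaw is -17.2°. Descending with jaw yaw 72.8°.

```bash
python3 - <<'E'
from h import *
from station import env
s=env.sense();show(s)
print(plan(s,[.4351,.1604,.09],72.8,7))
E
```

```text
t14.95 p [0.4324 0.1688 0.1869] jaw yaw 75.23 tilt 0.34 w 0.0870 F [-0.2  0.6  0.1] q [-0.59  0.02  0.12  1.94 -0.    1.19  0.84]
[-0.07 -0.1   1.38 -0.03 -0.04  0.35]
```

Request:
send_rows([
  [-0.1, -0.1, 0.6, 0, 0, 0.4, 0],
  [-0.1, -0.1, 1.4, 0, 0, 0.4, 0],
  [-0.1, -0.1, 1.6, 0, 0, 0.4, 0],
  [-0.1, -0.1, 1.6, 0, 0, 0.4, 0],
  [-0.1, -0.1, 1.6, 0, 0, 0.4, 0],
  [0, -0.1, 1.4, 0, 0, 0.4, 0],
  [0, -0.1, 0.6, 0, 0, 0, 0],
  [0, 0, 0, 0, 0, 0, 0],
  [0, 0, 0, 0, 0, 0, 0],
])

```text
clock: 15.85
position: [0.4409, 0.1558, 0.0954]
orientation: [-0.496, -3.102, 0.005]
ft_force: [0.6, 0.1, 0.8]
width: 0.0869
```

```bash
python3 - <<'E'
from h import *
from station import env
s=env.sense();show(s)
print(plan(s,[.4351,.1604,.09],72.8,2),plan(s,[.4351,.1604,.04],72.8,6))
E
```

```text
t15.85 p [0.4409 0.1558 0.0954] jaw yaw 71.85 tilt 0.17 w 0.0869 F [0.6 0.1 0.8] q [-0.57  0.13  0.14  2.04 -0.02  0.98  0.83]
[ 0.35  0.13  0.27 -0.08  0.   -0.48] [ 0.12  0.04  0.92 -0.03  0.   -0.16]
```

Request:
send_rows([
  [0.3, 0.1, 0.2, -0.1, 0, -0.4, 0],
  [0.3, 0.1, 0.4, -0.1, 0, -0.4, 0],
  [0, 0, 0.8, 0, 0, 0, 0],
  [0, 0, 0.8, 0, 0, 0, 0],
  [0, 0, 0.6, 0, 0, 0, 0],
  [0, 0, 0.4, 0, 0, 0, 0],
  [0, 0, 0, 0, 0, 0, 0],
  [0, 0, 0, 0, 0, 0, 0],
])

```text
clock: 16.65
position: [0.4363, 0.1606, 0.0619]
orientation: [0.471, 3.104, 0.004]
ft_force: [-0.1, -0.1, -0.5]
width: 0.0869
```

```bash
python3 - <<'E'
from h import *
from station import env
s=env.sense();show(s)
print(plan(s,[.4351,.1604,.04],72.8,2))
E
```

```text
t16.65 p [0.4363 0.1606 0.0619] jaw yaw 72.74 tilt 0.18 w 0.0869 F [-0.1 -0.1 -0.5] q [-0.57  0.17  0.13  2.07 -0.03  0.9   0.84]
[ 0.06 -0.03  1.09  0.07  0.05 -0.03]
```

Request:
send_rows([
  [0.1, 0, 0.4, 0.1, 0.1, 0, 0],
  [0, 0, 0.6, 0.1, 0, 0, 0],
  [0, 0, 0.6, 0, 0, 0, 0],
  [0, 0, 0.5, 0, 0, 0, 0],
  [0, 0, 0, 0, 0, 0, 0],
  [0, 0, 0, 0, 0, 0, 0],
])

```text
clock: 17.25
position: [0.4355, 0.161, 0.0391]
orientation: [-0.472, -3.106, 0.002]
ft_force: [-0.6, 1.3, -0.4]
width: 0.0865
```

```bash
python3 - <<'E'
from h import *
from station import env
s=env.sense();show(s)
print(plan(s,[.4351,.1604,.04],72.8,2))
E
```

```text
t17.25 p [0.4355 0.161  0.0391] jaw yaw 72.73 tilt 0.06 w 0.0865 F [-0.6  1.3 -0.4] q [-0.57  0.21  0.13  2.09 -0.03  0.85  0.85]
[ 0.01 -0.03 -0.04 -0.03  0.   -0.03]
```

Request:
send_rows([
  [0, 0, 0, 0, 0, 0, 100],
  [0, 0, 0, 0, 0, 0, 150],
  [0, 0, 0, 0, 0, 0, 180],
  [0, 0, 0, 0, 0, 0, 200],
  [0, 0, 0, 0, 0, 0, 205],
  [0, 0, 0, 0, 0, 0, 210],
  [0, 0, 0, 0, 0, 0, 215],
  [0, 0, 0, 0, 0, 0, 220],
  [0, 0, 0, 0, 0, 0, 255],
  [0, 0, 0, 0, 0, 0, 255],
])

```text
clock: 18.25
position: [0.436, 0.1611, 0.0398]
orientation: [0.472, 3.105, -0.0]
ft_force: [-0.3, 0.4, 1.2]
width: 0.015
```

Request:
send_rows([
  [0, 0, 0, 0, 0, 0, 255],
  [0, 0, 0, 0, 0, 0, 255],
  [0, 0, 0, 0, 0, 0, 255],
  [0, 0, 0, 0, 0, 0, 255],
  [0, 0, 0, 0, 0, 0, 255],
])

```text
clock: 18.75
position: [0.4358, 0.161, 0.0398]
orientation: [0.472, 3.105, -0.001]
ft_force: [0.6, -1.6, -0.5]
width: 0.0122
```

```bash
python3 - <<'E'
from h import *
from station import env
s=env.sense();show(s)
E
```

```text
t18.75 p [0.4358 0.161  0.0398] jaw yaw 72.72 tilt 0.05 w 0.0122 F [ 0.6 -1.6 -0.5] q [-0.57  0.21  0.13  2.09 -0.03  0.85  0.85]
```

Cuvette gripped at 12.2 mm. Lifting straight up.

Request:
send_rows([
  [0, 0, -0.4, 0, 0, 0, 255],
  [0, 0, -0.8, 0, 0, 0, 255],
  [0, 0, -1.5, 0, 0, 0, 255],
  [0, 0, -2.5, 0, 0, 0, 255],
  [0, 0, -3, 0, 0, 0, 255],
  [0, 0, -3, 0, 0, 0, 255],
  [0, 0, -3, 0, 0, 0, 255],
  [0, 0, -2, 0, 0, 0, 255],
  [0, 0, -1, 0, 0, 0, 255],
  [0, 0, 0, 0, 0, 0, 255],
])

```text
clock: 19.75
position: [0.4351, 0.1607, 0.2235]
orientation: [0.472, 3.103, 0.002]
ft_force: [0.1, 0.8, -1.1]
width: 0.0121
```

```bash
python3 - <<'E'
from h import *
from station import env
s=env.sense();show(s)
print(plan(s,[.5285,-.1245,.2],101.4,15))
E
```

```text
t19.75 p [0.4351 0.1607 0.2235] jaw yaw 72.70 tilt 0.16 w 0.0121 F [ 0.1  0.8 -1.1] q [-0.58 -0.02  0.13  1.9   0.    1.26  0.81]
[-0.76 -1.87  0.16  0.    0.01 -1.91]
```

Request:
send_rows([
  [-0.4, -0.9, 0, 0, 0, -1.9, 255],
  [-0.8, -1.9, 0.1, 0, 0, -1.9, 255],
  [-0.8, -2.0, 0.1, 0, 0, -1.9, 255],
  [-0.8, -2.0, 0.1, 0, 0, -1.9, 255],
  [-0.8, -2.0, 0.1, 0, 0, -1.9, 255],
  [-0.8, -2.0, 0.1, 0, 0, -1.9, 255],
  [-0.8, -2.0, 0.1, 0, 0, -1.9, 255],
  [-0.8, -2.0, 0.1, 0, 0, -1.9, 255],
  [-0.8, -2.0, 0.1, 0, 0, -1.9, 255],
  [-0.8, -2.0, 0.1, 0, 0, -1.9, 255],
])

```text
clock: 20.75
position: [0.4801, -0.0405, 0.2031]
orientation: [0.077, -3.129, 0.005]
ft_force: [0.6, 0.7, -0.3]
width: 0.0122
```

```bash
python3 - <<'E'
from h import *
from station import env
s=env.sense();show(s)
print(plan(s,[.5285,-.1245,.2],101.4,6))
E
```

```text
t20.75 p [ 0.4801 -0.0405  0.2031] jaw yaw 92.81 tilt 0.70 w 0.0122 F [ 0.6  0.7 -0.3] q [-0.37  0.04  0.37  1.89 -0.01  1.23  1.62]
[-0.65 -1.48  0.05 -0.02 -0.12 -1.43]
```

Request:
send_rows([
  [-0.7, -1.5, -0.1, 0, -0.1, -1.4, 255],
  [-0.7, -1.5, -0.1, 0, -0.1, -1.4, 255],
  [-0.7, -1.5, 0, 0, -0.1, -1.4, 255],
  [-0.7, -1.3, 0, 0, -0.1, -1.4, 255],
  [-0.6, -1.0, 0, 0, -0.1, -1.4, 255],
  [-0.2, -0.5, 0, 0, 0, -0.8, 255],
  [0, 0, 0, 0, 0, 0, 255],
  [0, 0, 0, 0, 0, 0, 255],
])

```text
clock: 21.55
position: [0.52, -0.1153, 0.195]
orientation: [0.291, -3.11, 0.005]
ft_force: [-0.7, 0.5, -0.8]
width: 0.0126
```

```bash
python3 - <<'E'
from h import *
from station import env
s=env.sense();show(s)
print(plan(s,[.5285,-.1245,.15],101.4,6))
E
```

```text
t21.55 p [ 0.52   -0.1153  0.195 ] jaw yaw 100.69 tilt 1.05 w 0.0126 F [-0.7  0.5 -0.8] q [-0.26  0.17  0.44  1.77 -0.07  1.23  1.95]
[-0.12 -0.18  0.75 -0.01 -0.17 -0.12]
```

Request:
send_rows([
  [-0.2, -0.2, 0.3, 0, -0.2, -0.1, 255],
  [-0.2, -0.2, 0.7, 0, -0.2, -0.1, 255],
  [-0.2, -0.2, 0.8, 0, -0.2, -0.1, 255],
  [-0.1, -0.2, 0.8, 0, -0.2, -0.1, 255],
  [0, -0.1, 0.8, 0, -0.2, -0.1, 255],
  [0, 0, 0.5, 0, 0, -0.1, 255],
  [0, 0, 0, 0, 0, 0, 255],
  [0, 0, 0, 0, 0, 0, 255],
])

```text
clock: 22.35
position: [0.5277, -0.1217, 0.1512]
orientation: [0.312, -3.125, 0.001]
ft_force: [0.8, 0.1, 0.3]
width: 0.0119
```

```bash
python3 - <<'E'
from h import *
from station import env
s=env.sense();show(s)
print(plan(s,[.5285,-.1245,.0983],101.4,6))
E
```

```text
t22.35 p [ 0.5277 -0.1217  0.1512] jaw yaw 101.40 tilt 0.06 w 0.0119 F [0.8 0.1 0.3] q [-0.24  0.22  0.44  1.82 -0.1   1.12  2.  ]
[-0.   -0.05  0.88 -0.   -0.01  0.  ]
```

Request:
send_rows([
  [0, -0.1, 0.4, 0, 0, 0, 255],
  [0, -0.1, 0.8, 0, 0, 0, 255],
  [0, -0.1, 1.0, 0, 0, 0, 255],
  [0, 0, 1.0, 0, 0, 0, 255],
  [0, 0, 1.0, 0, 0, 0, 255],
  [0, 0, 0.6, 0, 0, 0, 255],
  [0, 0, 0, 0, 0, 0, 255],
  [0, 0, 0, 0, 0, 0, 255],
])

```text
clock: 23.15
position: [0.5282, -0.1248, 0.0987]
orientation: [0.312, -3.125, 0.001]
ft_force: [0.4, 0.3, -0.1]
width: 0.0125
```

```bash
python3 - <<'E'
from h import *
from station import env,grab_frame
f=grab_frame("scene");g=grab_frame("side");w=grab_frame("wrist");s=env.sense();show(s)
pickle.dump((f,g,w),open("s8.pkl","wb"))
print(plan(s,[.5285,-.1245,.0983],101.4,3))
c=np.zeros((600,800,3),np.uint8)
c[:300,:390]=cv2.resize(f["img"][200:300,90:220],None,fx=3,fy=3,interpolation=2)
c[:420,390:800]=np.clip(cv2.resize(g["img"][140:210,300:368],(410,420),interpolation=2)*1.4,0,255)
c[300:600,:390]=cv2.resize(w["img"],(390,300),interpolation=2)
cv2.imwrite("pics/c8.png",c)
E
```

```text
t23.30 p [ 0.5285 -0.1248  0.0991] jaw yaw 101.42 tilt 0.04 w 0.0124 F [ 0.9 -0.1 -1.2] q [-0.22  0.29  0.43  1.86 -0.14  1.02  2.03]
[-0.    0.01  0.03 -0.01 -0.01  0.01]
```

View pics/c8.png

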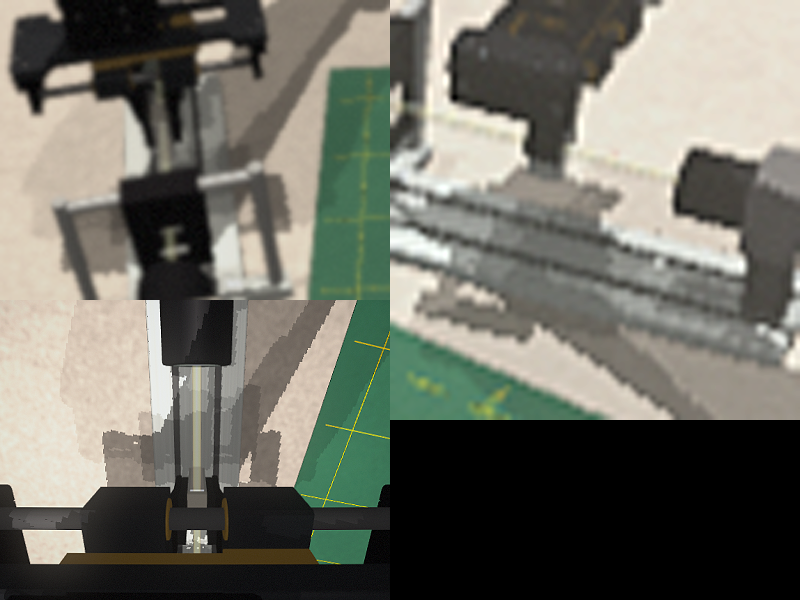

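The wrist view shows the cuvette between the fingers with the beam running into it at crop (198,490). The mask still hangs on the bar with its window lit. One numeric check of the sideways offset follows.

```bash
python3 - <<'E'
from h import *
f,g,w=pickle.load(open("s8.pkl","rb"));im=w["img"].astype(int)
y=(im[:,:,1]+im[:,:,2])/2-im[:,:,0]
tcp=np.array([.5285,-.1248,0]);n=np.array([-np.sin(np.radians(11.42)),np.cos(np.radians(11.42)),0])
for r in range(110,265,20):
    seg=y[r-3:r+4,255:320].mean(0);k=np.flatnonzero(seg>seg.max()*.6); c=255+k.mean()
    P=onz(w,(c,r*1.),.085); print(r,round(c,1),len(k),P.round(4),"beam-TCP sideways mm",round(1000*(P-tcp)@n,1),im[r,int(c)])
E
```

```text
110 282.0 8 [ 0.4529 -0.1402  0.085 ] beam-TCP sideways mm -0.1 [195 199 195]
130 282.2 9 [ 0.4614 -0.1383  0.085 ] beam-TCP sideways mm 0.0 [186 189 186]
150 282.5 8 [ 0.4703 -0.1364  0.085 ] beam-TCP sideways mm 0.1 [185 191 187]
170 282.5 8 [ 0.4795 -0.1346  0.085 ] beam-TCP sideways mm 0.1 [161 169 165]
190 282.5 8 [ 0.489  -0.1326  0.085 ] beam-TCP sideways mm 0.1 [155 167 163]
210 282.7 9 [ 0.4988 -0.1306  0.085 ] beam-TCP sideways mm 0.2 [153 165 163]
230 282.5 8 [ 0.509  -0.1286  0.085 ] beam-TCP sideways mm 0.1 [150 164 163]
250 282.7 9 [ 0.5195 -0.1264  0.085 ] beam-TCP sideways mm 0.2 [129 143 144]
```

The beam passes within 0.2 mm of the tool centre and runs parallel to the cuvette. Letting the arm settle, then handing in.

Request:
send_rows([
  [0, 0, 0, 0, 0, 0, 255],
  [0, 0, 0, 0, 0, 0, 255],
  [0, 0, 0, 0, 0, 0, 255],
])

```text
clock: 23.6
position: [0.5291, -0.1248, 0.1001]
orientation: [-0.312, 3.125, -0.001]
ft_force: [-0.5, 0.3, -0.0]
width: 0.0121
```

```bash
python3 - <<'E'
from h import *
from station import env
show(env.sense());print(env.finish_job());show(env.sense())
E
```

```text
t23.60 p [ 0.5291 -0.1248  0.1001] jaw yaw 101.42 tilt 0.07 w 0.0121 F [-0.5  0.3 -0. ] q [-0.22  0.29  0.43  1.86 -0.14  1.02  2.03]
the job is handed in; nothing more can be done
None
the job is handed in; nothing more can be done
```

The mask was lowered onto the bar and released. The cuvette was gripped on its frosted faces, lifted out of the rack and held in the beam. The job was handed in at about 23.6 s with the grip still closed; no verdict was reported.

Last checks:
- **Mask:** in the wrist view after release its roof was level and within about 2 mm of midway between the posts. A later picture, with the cuvette in place, still showed it hanging with the beam through its window.
- **Cuvette position:** the beam ran within 0.2 mm of the tool centre sideways. By my estimate of its height in the grip, its underside was about 20 mm below the beam, where 8.5 to 34.5 mm is allowed.
- **Cuvette pose:** the tool was 0.07° off vertical, and its jaws were within about 0.5° of square to the beam. Finger opening was 12.1 mm.
- **Disagreements:** the scene and wrist cameras differed by about 2 mm on the bar position, and I used a value between them. The tool also rose about 1.4 mm while settling at the end, which is within tolerance.
- **Not checked:** I did not measure the vial, bottle, tweezers and tip box again. I saw no unexpected force on the arm in any reading.

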